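# Pack away the watercolour table

### The job

Painting is over: lay every closed paint tin flat and face up on the floor of the wooden paint box, side by side and not stacked, then shut the box's lid fully. Hang every enamel mug by its handle on the rack, one mug to a hook, and leave the other things on the table where they are; there may be three or four tins and two or three mugs.

Things in the scene. Friction and masses are not known exactly. Their poses are not given: they have to be found in the camera images.
- artbox: open wooden paint box, fixed to the table: 160 (its x) x 280 (its y) x 50 mm tall, walls and floor 5 mm thick, so 150 x 270 mm inside; origin under the centre of its floor at table height, x points away from the robot towards the hinge, z up. Four tins fit abreast, long side along the box's x, 26 mm apart.
- artbox_lid (a joint): the box's wooden lid, a flat board 160 x 280 x 8 mm hinged along the far (+x) rim; rad: 0 = shut flat on the rim, 1.57 = upright, 1.9 = stop; starts at 1.6 to 1.8. The hinge is stiff: the lid stays at any angle and swings with 1 to 2 N at its free edge; it can be pushed shut from behind and pressed down. No spring or latch.
- artbox_lid_hinge (a point): middle of the lid's hinge line, at the far rim of the box (80 mm in +x from the box's centre, 50.5 mm high); moves with the lid, the board's inner face runs 160 mm from here along the lid's own -x and the board is 8 mm thick towards its own +z
- artbox_lid_handle (a point): outer end of the lid's small brass knob, midway along the lid, 130 mm from the hinge line and 35 mm off the lid's outer face
- tin0: blue painted tin of watercolours, closed, a flat block 96 (its x) x 34 (its y) x 24 mm tall with colour patches on its upper face, 120 g; origin at the centre of its underside, z up. May be absent.
- tin1: red painted tin of watercolours, closed, a flat block 96 (its x) x 34 (its y) x 24 mm tall with colour patches on its upper face, 120 g; origin at the centre of its underside, z up. May be absent.
- tin2: green painted tin of watercolours, closed, a flat block 96 (its x) x 34 (its y) x 24 mm tall with colour patches on its upper face, 120 g; origin at the centre of its underside, z up. May be absent.
- tin3: yellow painted tin of watercolours, closed, a flat block 96 (its x) x 34 (its y) x 24 mm tall with colour patches on its upper face, 120 g; origin at the centre of its underside, z up. May be absent.
- mug0: white enamel mug, dark rim, mouth up, 64 mm across, 90 mm tall, 150 g; origin at the centre of its underside, z up, handle towards its -y: a loop of 9 mm round bar in its y-z plane, reaching 66 mm from the mug's axis, its opening 32 to 57 mm from the axis and 23 to 65 mm above the underside. Hung up, it tips until the loop's outer upper corner is on the hook. May be absent.
- mug0_loop (a point): middle of the opening of the white mug's handle, 45 mm from the mug's axis, 46 mm above its underside. A mug let go on a hook swings for a few seconds.
- mug1: blue enamel mug, dark rim, mouth up, 64 mm across, 90 mm tall, 150 g; origin at the centre of its underside, z up, handle towards its -y: a loop of 9 mm round bar in its y-z plane, reaching 66 mm from the mug's axis, its opening 32 to 57 mm from the axis and 23 to 65 mm above the underside. Hung up, it tips until the loop's outer upper corner is on the hook. May be absent.
- mug1_loop (a point): middle of the opening of the blue mug's handle, 45 mm from the mug's axis, 46 mm above its underside. A mug let go on a hook swings for a few seconds.
- mug2: green enamel mug, dark rim, mouth up, 64 mm across, 90 mm tall, 150 g; origin at the centre of its underside, z up, handle towards its -y: a loop of 9 mm round bar in its y-z plane, reaching 66 mm from the mug's axis, its opening 32 to 57 mm from the axis and 23 to 65 mm above the underside. Hung up, it tips until the loop's outer upper corner is on the hook. May be absent.
- mug2_loop (a point): middle of the opening of the green mug's handle, 45 mm from the mug's axis, 46 mm above its underside. A mug let go on a hook swings for a few seconds.
- rack: mug rack, fixed to the table: dark board 100 (its x) x 360 (its y) x 20 mm with three upright posts 18 mm thick and 228 mm tall, 140 mm apart, each 30 mm in +x of the board's centre line; from each a red-sleeved steel hook runs to the rack's -x (towards the robot). Origin under the centre of the board, z up.
- hook0 (a point): point on the right-hand (-y) hook where a mug hangs: on the centre line of its level 8 mm red-sleeved rod, 220 mm above the table, 55 mm in front of the post's axis. The rod runs along the rack's x from the post to 45 mm nearer the robot than this point; there the tip turns up, ending 53 mm nearer the robot and 20 mm above the rod's centre line.
- hook1 (a point): point on the middle hook where a mug hangs: on the centre line of its level 8 mm red-sleeved rod, 220 mm above the table, 55 mm in front of the post's axis. The rod runs along the rack's x from the post to 45 mm nearer the robot than this point; there the tip turns up, ending 53 mm nearer the robot and 20 mm above the rod's centre line.
- hook2 (a point): point on the left-hand (+y) hook where a mug hangs: on the centre line of its level 8 mm red-sleeved rod, 220 mm above the table, 55 mm in front of the post's axis. The rod runs along the rack's x from the post to 45 mm nearer the robot than this point; there the tip turns up, ending 53 mm nearer the robot and 20 mm above the rod's centre line.
- palette: bystander: an open white paint palette with many coloured pans, 130 x 200 x 14 mm; origin under its centre. Leave it where it is.
- brush_jar: bystander: a blue ceramic jar of brushes, 72 mm across, 215 mm tall with the brushes; origin under its centre. Leave it where it is.
- ink_bottle: bystander: an amber bottle with a black cap, 60 mm across, 110 mm tall; origin under its centre. Leave it where it is.
- cup: bystander: a white cup with no handle, 64 mm across, 70 mm tall; origin under its centre. Leave it where it is.
- plate: bystander: a white mixing plate, 170 mm across; origin under its centre. Leave it where it is.
- eraser: bystander: a white eraser block, 30 x 60 x 18 mm; origin under its centre. Leave it where it is.

How it is judged:
By the outcome, as a careful person would: the job done as asked, in the order asked, and still so for the second after the job is handed in, with the robot touching nothing.
Of tin0, tin1, tin2, tin3 only 3 to 4 are there at a start; the rules pass over those that are not, and their reading is None.
Of mug0, mug1, mug2 only 2 to 3 are there at a start; the rules pass over those that are not, and their reading is None.
At some moment in a run one of tin0, tin1, tin2, tin3 may be knocked a few centimetres aside while the robot is not near it.
It also fails if it takes over 210 s, if anything falls off the work surface, if the arm or the gripper's body presses on something with over 40 N, if the wrist force passes 120 N, or if a joint passes its speed limit or range.

### The arm

A 6-joint arm with a two-finger parallel gripper is mounted at the origin on the work surface. World frame = base frame: x ahead of the robot, y to its left, z up, the work surface at z = 0. Lengths are in mm, angles in rad, forces in N, time in s.
With the tool pointing down it reaches from about 350 to 975 mm from the base axis. Payload 7.1 kg.
Tool frame: the origin (TCP) lies on the front face of the gripper's body, between the roots of the fingers; the fingertips stand 80 mm ahead of it and the grasp point (between the pads) lies 61 mm ahead of it (env.tips_ahead is the distance from the TCP to the fingertips, in mm); z points along the fingers, y is the line along which they close (so a half turn about z gives the same grasp; the last joint's range is limited). The gripper opens to 88 mm and grips with 3 to 60 N. Pads are 20 mm wide; open, the fingers measure 115 mm over their backs; the gripper's body (75 mm by 178 mm) begins 61 mm behind the grasp point.
Start: joints at [1.262, 0.423, 1.63, -0, 1.089, -0.019], TCP at [178.569, 598.931, 302.675] pointing down, gripper open.
Joint ranges: [-3, 3], [-0.9, 2.11], [0.09, 2.58], [-1.31, 4.45], [0.11, 2.69], [-2.54, 2.54]. Speed limits (rad/s): [2.39, 2.39, 3.01, 3.14, 3.14, 3.14].

### API

Orientations are given as a unit quaternion [x, y, z, w].
In Python, from station import env, set_gripper, viewer, workorder gives the robot as it stands. Calls block until the motion is done:
- env.reach(position, orientation): joint-space move of the TCP to a pose.
- env.move_l(position, rot=None, rate=150, f_stop=None): straight line of the TCP; rot=None keeps the orientation; rate is the mean speed in mm/s. With f_stop (N) it stops when the force on the tool has changed by that much, and returns True; else False.
- env.move_joints(angles): joint-space move.
- set_gripper(opening): finger opening in mm; the grip force is fixed at half the most; returns when the fingers have stopped.
- env.hold(seconds).
- env.ik(position, orientation): joint angles nearest the present ones, or None.
- env.read_state(): the state.
- viewer.camera(name): name is "scene" or "top" or "wrist"; returns the picture (480x640x3 uint8, blue, green, red); there is no depth.
- viewer.camera_params(name): a dict with "fx", "fy", "cx", "cy" (pixels), "pose" (4x4, takes a point from camera to world coordinates); the wrist camera has in their place "tool_from_camera" (4x4, takes a point from camera to tool coordinates, whose origin is the TCP and whose axes are the flange's). Camera axes: x right, y up, looking along -z (the intrinsics and any distortion apply to the point x, -y, -z); pixel columns grow to the right and rows downward; lengths in mm; the calibration is good to about 2 mm. A picture is of the moment at which its call begins: read the wrist's pose just before it. camera_params takes no time and is no camera call.
A pose or a line that the arm cannot do raises env.IKError and nothing moves.
- workorder.sign_off(): hands the job in; it is judged then, once.
The state is a dict: "time_s": time; "qpos": joint angles; "dq": joint speeds; "tau": joint torques, N m; "tool_pos": TCP position; "orientation": TCP orientation; "force": force on the tool from outside, world axes, zero at the start; "wrist_torque": the same for the moment, N m; "width": finger opening in mm; "grip_force": force on a finger pad.
Only numpy, scipy, OpenCV 4.12 (cv2) and the standard library are available. Lean on these libraries where they do the work, as an engineer would, in place of code of your own. Each camera call takes 0.05 s, during which the arm holds its last target. There are 200 camera calls.

## Working session

There is one attempt and no reset: what is moved stays moved. The work goes in short steps, each a Python script; the robot and the scene stay as the last script left them, time stands still between calls to the robot, and variables do not carry over. Pictures are saved under pics/ and viewed, at most 14 in all, crops included, and the job is handed in when it is done.

```bash
ls; mkdir -p pics
python3 - <<'E'
from station import env, viewer
import cv2, numpy as np
for n in ("top","scene"):
    im=viewer.camera(n); cv2.imwrite(f"pics/{n}0.png",im)
    p=viewer.camera_params(n); print(n,{k:(np.round(v,3).tolist()) for k,v in p.items()})
print(viewer.camera_params("wrist"))
print(env.read_state())
E
```

```text
pics
top {'fx': 514.637, 'fy': 514.637, 'cx': 324.182, 'cy': 237.045, 'pose': [[-0.016, 0.998, -0.061, 454.081], [-1.0, -0.015, 0.007, -94.221], [0.006, 0.061, 0.998, 1577.41], [0.0, 0.0, 0.0, 1.0]]}
scene {'fx': 545.614, 'fy': 545.614, 'cx': 307.918, 'cy': 238.583, 'pose': [[-0.073, -0.761, 0.645, 1343.515], [0.997, -0.05, 0.054, -46.126], [-0.009, 0.647, 0.762, 1060.704], [0.0, 0.0, 0.0, 1.0]]}
{'fx': 409.3862574632622, 'fy': 409.3862574632622, 'cx': 319.84672732055276, 'cy': 236.5110098339, 'tool_from_camera': array([[ 2.42466722e-04,  9.62623590e-01,  2.70842695e-01,
         7.25928503e+01],
       [ 9.99999812e-01, -3.85851432e-04,  4.76154670e-04,
         6.57070085e-02],
       [ 5.62862760e-04,  2.70842528e-01, -9.62623503e-01,
        -8.22997539e+01],
       [ 0.00000000e+00,  0.00000000e+00,  0.00000000e+00,
         1.00000000e+00]])}
{'time_s': 0.1, 'qpos': array([ 1.26201427e+00,  4.23745704e-01,  1.63061840e+00,  8.20921754e-07,
        1.08861712e+00, -1.89949478e-02]), 'dq': array([ 0.00025729, -0.00120424, -0.00211873, -0.00034671, -0.00137718,
       -0.00035348]), 'tau': array([ 1.04414401e-04, -5.45612955e+01, -2.74325913e+01,  6.44386327e-02,
        1.88305427e-02, -6.65581297e-05]), 'tool_pos': array([178.44261127, 598.56568984, 301.98915509]), 'orientation': array([ 1.44387255e-01,  9.89521015e-01, -6.84920230e-04, -1.13634931e-04]), 'force': array([ 0.26455232, -0.3696896 , -0.04038797]), 'wrist_torque': array([-0.00484352, -0.00378688, -0.02624583]), 'grip_force': 0.0, 'width': 87.62499787856507}
```

View pics/top0.png

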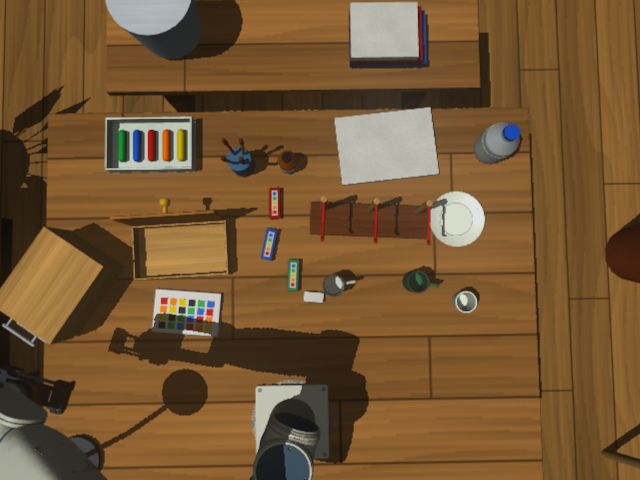

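View pics/scene0.png

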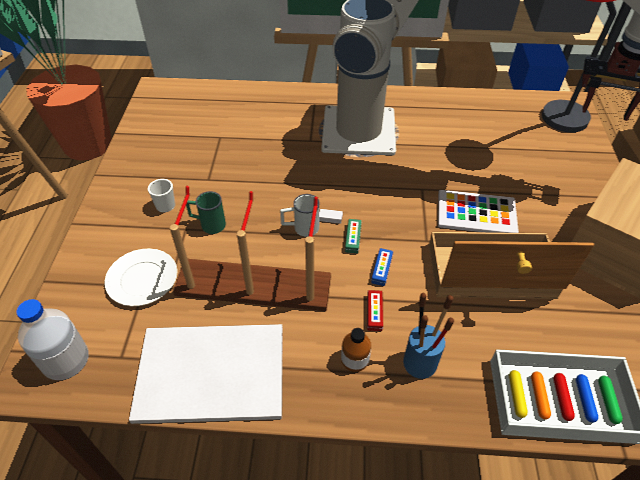

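The top view shows three tins: red (275,203), blue (270,243) and green (294,275). There are two mugs: white (337,285, handle to the right) and green (417,281, handle to the right). The box is at about (183,248), the rack hooks at about x = 323/376/429, the eraser at (314,297) and the cup at (466,300). The scene view agrees, with no yellow tin and no blue mug.

```bash
cat > h.py <<'E'
from station import env, set_gripper, viewer, workorder
import cv2, numpy as np
from scipy.spatial.transform import Rotation as R
def cam_pose(name):
    p=viewer.camera_params(name)
    if name!="wrist": return p,np.array(p["pose"])
    s=env.read_state(); T=np.eye(4); T[:3,:3]=R.from_quat(s["orientation"]).as_matrix(); T[:3,3]=s["tool_pos"]
    return p,T@p["tool_from_camera"]
def snap(name,f=None):
    p,T=cam_pose(name); im=viewer.camera(name)
    if f: cv2.imwrite(f"pics/{f}.png",im)
    return im,p,T
def ray(p,T,uv):
    d=np.array([(uv[0]-p["cx"])/p["fx"],-(uv[1]-p["cy"])/p["fy"],-1.0])
    return T[:3,3],T[:3,:3]@d
def plane(p,T,uv,z):
    o,d=ray(p,T,uv); return (o+d*(z-o[2])/d[2])
def proj(p,T,X):
    c=np.linalg.inv(T)@np.append(X,1); return np.array([p["cx"]-p["fx"]*c[0]/c[2],p["cy"]+p["fy"]*c[1]/c[2]])
def down(yaw):  # tool z down, tool x at angle yaw in world xy
    c,s=np.cos(yaw),np.sin(yaw)
    return R.from_matrix(np.array([[c,s,0],[s,-c,0],[0,0,-1]])).as_quat()
E
python3 - <<'E'
from h import *
p,T=cam_pose("top")
for n,uv,z in [("red",(275,203),24),("blue",(270,243),24),("green",(294,275),24),("box nl",(135,279),50),("box nr",(229,273),50),("box fl",(134,225),50),("box fr",(228,220),50),("lidtopL",(112,216),210),("lidR",(213,210),210),
 ("knob",(163,203),175),("whiteM",(332,283),90),("greenM",(414,279),90),("wh handle",(354,282),60),("gr handle",(440,286),60),("h2tip",(323,241),240),("h1tip",(376,241),240),("h0tip",(429,243),240),("h2post",(323,199),228),("h1post",(376,200),228),("h0post",(430,203),228),
 ("boardNL",(310,234),20),("cup",(466,300),70),("eraser",(314,297),18),("jar",(239,160),100)]:
    print(n,np.round(plane(p,T,uv,z)))
E
```

```text
red [655.  42.  24.]
blue [534.  58.  24.]
green [436. -13.  24.]
box nl [432. 455.  50.]
box nr [445. 178.  50.]
box fl [592. 459.  50.]
box fr [603. 180.  50.]
lidtopL [603. 460. 210.]
lidR [615. 191. 210.]
knob [640. 335. 175.]
whiteM [ 412. -125.   90.]
greenM [ 420. -362.   90.]
wh handle [ 413. -191.   60.]
gr handle [ 397. -444.   60.]
h2tip [ 526. -101.  240.]
h1tip [ 524. -239.  240.]
h0tip [ 516. -377.  240.]
h2post [ 637. -103.  228.]
h1post [ 633. -242.  228.]
h0post [ 622. -385.  228.]
boardNL [559. -63.  20.]
cup [ 356. -516.   70.]
eraser [369. -72.  18.]
jar [772. 138. 100.]
```

Run:
```python
from h import *
import pickle
for n,P in [("box",(430,310,400)),("tins",(430,0,400)),("mugs",(420,-250,420))]:
    env.reach(P,down(np.pi)); env.hold(.2)
    r=snap("wrist","w_"+n); pickle.dump(r,open(n+".pkl","wb")); print(n,env.read_state()["time_s"],env.read_state()["tool_pos"])
```

```text
box 1.8167 [429.66288754 310.61289571 399.7033773 ]
tins 3.25 [430.20702274   0.73971186 399.90235243]
mugs 4.4833 [ 420.3429107  -248.96595262  420.02889679]
```

View pics/w_box.png

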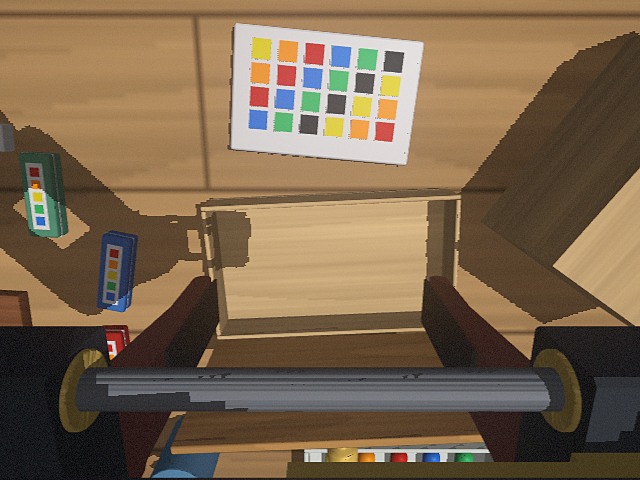

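View pics/w_tins.png

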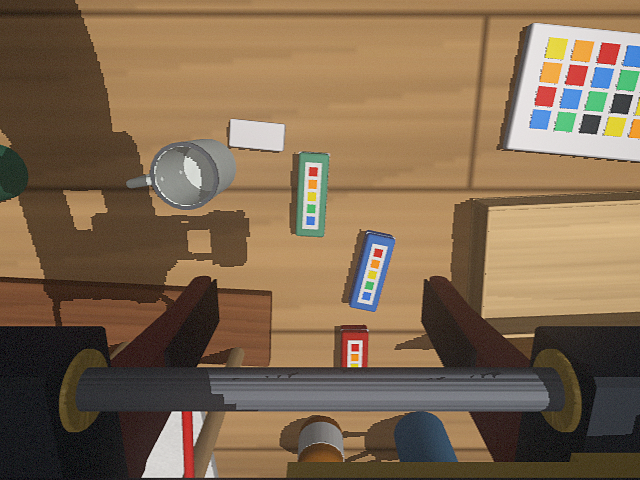

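View pics/w_mugs.png

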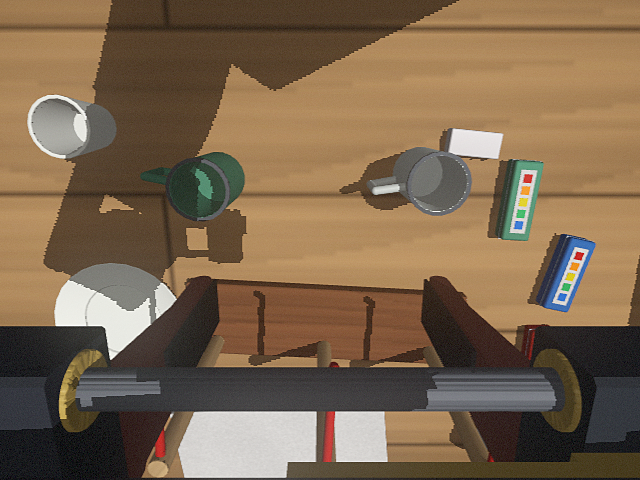

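The wrist views show:
- **Box:** rim corners near (205,207), (460,195), (433,330) and (218,338), floor empty.
- **Tins:** green strip about (313,197) and blue about (372,272). The red tin is partly hidden at (355,345).
- **Mugs:** white rim about (438,182) and green rim about (204,188). Both handles point left (−y).

```bash
cat >> h.py <<'E'
HUE={"red":((0,8),(172,180)),"green":((65,95),),"blue":((105,125),)}
def tin(r,col,guess,rad=70,z=24):
    """strip on tin top -> centre xyz, long-axis yaw, size in mm"""
    im,p,T=r; hsv=cv2.cvtColor(im,cv2.COLOR_BGR2HSV); H,S,V=cv2.split(hsv)
    m=np.zeros(H.shape,np.uint8)
    for a,b in HUE[col]: m|=((H>=a)&(H<=b)&(S>90)&(V>25)).astype(np.uint8)
    g=proj(p,T,guess); yy,xx=np.mgrid[:480,:640]
    m[(xx-g[0])**2+(yy-g[1])**2>rad**2]=0
    m=cv2.morphologyEx(m,cv2.MORPH_OPEN,np.ones((2,2)))
    cs,_=cv2.findContours(m,cv2.RETR_EXTERNAL,cv2.CHAIN_APPROX_NONE); c=max(cs,key=cv2.contourArea)
    w=np.array([plane(p,T,q[0],z)[:2] for q in c],np.float32)
    body=cv2.minAreaRect(w)
    h=np.zeros_like(m); cv2.fillConvexPoly(h,cv2.convexHull(c),1); h=cv2.erode(h,np.ones((3,3)))
    s=(((S<75)&(V>60))&(h>0)).astype(np.uint8)
    pts=cv2.findNonZero(s)
    w=np.array([plane(p,T,q[0],z)[:2] for q in pts],np.float32)
    out=[]
    for (c,(a,b),_),rect in ((body,body),(cv2.minAreaRect(w),)*2):
        bx=cv2.boxPoints(rect); e1,e2=bx[1]-bx[0],bx[2]-bx[1]
        e=e1 if np.hypot(*e1)>np.hypot(*e2) else e2
        y=np.arctan2(e[1],e[0]); y=(y+np.pi/2)%np.pi-np.pi/2
        out.append((np.round(c,1).tolist(),round(float(y),3),round(max(a,b)),round(min(a,b))))
    return out # body, strip
E
python3 - <<'E'
from h import *
import pickle
b,t,m=[pickle.load(open(f+".pkl","rb")) for f in ("box","tins","mugs")]
for uv in [(205,207),(460,195),(433,330),(218,338)]: print("box",np.round(plane(b[1],b[2],uv,50),1))
for c,g in (("green",(436,-13,24)),("blue",(534,58,24))):
    for n,r in (("tins",t),("mugs",m)): print(c,n,tin(r,c,g))
top=snap("top"); print("red top",tin(top,"red",(655,42,24),25))
p,T=t[1:]; print("board corner",plane(p,T,(271,291),20), plane(p,T,(270,364),20))
for q in ((341,326),(367,326)): print("red near edge",np.round(plane(p,T,q,24),1))
# mug rims: dark ring ellipses by hand points, rim z=90
def rim(r,pts,z=90):
    w=np.array([plane(r[1],r[2],q,z)[:2] for q in pts]); A=np.c_[2*w,np.ones(len(w))]
    x=np.linalg.lstsq(A,(w**2).sum(1),rcond=None)[0]; return np.round(x[:2],1),np.sqrt(x[2]+x[0]**2+x[1]**2).round(1)
print("white",rim(m,[(406,182),(471,182),(438,149),(438,215)]), rim(t,[(151,175),(219,174),(186,140),(185,208)]))
print("green",rim(m,[(166,190),(244,186),(205,156),(203,221)]))
E
python3 - <<'E'
import cv2,numpy as np
im=cv2.imread("pics/w_mugs.png")
a=cv2.resize(im[130:240,120:260],None,fx=5,fy=5,interpolation=cv2.INTER_CUBIC)[:, :]
b=cv2.resize(im[130:240,360:490],None,fx=5,fy=5,interpolation=cv2.INTER_CUBIC)
cv2.imwrite("pics/mz.png",cv2.resize(np.hstack([a,b]),None,fx=.59,fy=.59))
E
```

```text
box [445.5 186.6  50. ]
box [432.1 459.3  50. ]
box [591.7 442.7  50. ]
box [602.6 190.2  50. ]Traceback (most recent call last):
  File "<stdin>", line 6, in <module>
  File "h.py", line 38, in tin
    w=np.array([plane(p,T,q[0],z)[:2] for q in pts],np.float32)
                                               ^^^
TypeError: 'NoneType' object is not iterable
```

View pics/mz.png

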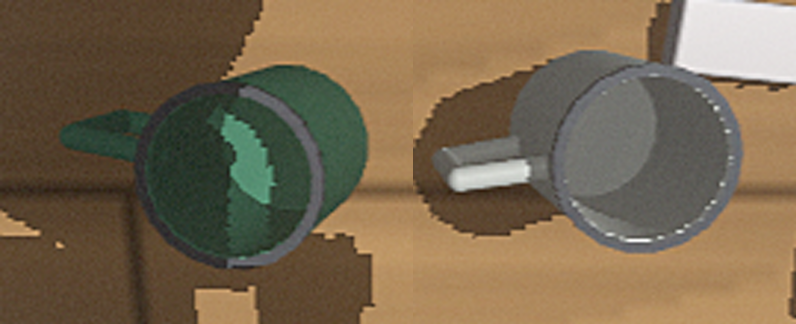

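The zoom shows the green rim at pixels u 165–229.5, v 158–221, and the white rim at u 407–471.5, v 151–215. The handle tips are at about (142,177) and (374,191).

Run:
```python
from h import *
import pickle
b,t,m=[pickle.load(open(f+".pkl","rb")) for f in ("box","tins","mugs")]
hsv=cv2.cvtColor(t[0],cv2.COLOR_BGR2HSV)
for q in ((301,190),(324,190),(363,265),(384,275),(321,200),(345,340)): print(q,hsv[q[1],q[0]], t[0][q[1],q[0]])
print(proj(t[1],t[2],(436,-13,24)),proj(t[1],t[2],(534,58,24)))
p,T=t[1:]; print("board corner",plane(p,T,(271,291),20), plane(p,T,(270,364),20))
for q in ((341,326),(367,326)): print("red near edge",np.round(plane(p,T,q,24),1))
def rim(r,L,Rr,tp,bt,z=90):
    f=lambda q:plane(r[1],r[2],q,z)[:2]
    u,v=(L+Rr)/2,(tp+bt)/2; w=np.array([f((L,v)),f((Rr,v)),f((u,tp)),f((u,bt))])
    return w.mean(0).round(1),np.linalg.norm(w-w.mean(0),axis=1).round(1)
w,_=print("white",*rim(m,407.1,471.5,151,215.4)) or rim(m,407.1,471.5,151,215.4)
g,_=print("green",*rim(m,165.4,229.5,157.8,220.8)) or rim(m,165.4,229.5,157.8,220.8)
for c,uv in ((w,(373,190)),(g,(142,177))):
    h=plane(m[1],m[2],uv,70)[:2]-c; print("handle",h.round(1),np.hypot(*h).round(1),np.arctan2(h[1],h[0]).round(3))
```

```text
(301, 190) [ 74  84 152] [125 152 102]
(324, 190) [ 73  88 153] [123 153 100]
(363, 265) [108 146 180] [180 118  77]
(384, 275) [109 157 182] [182 111  70]
(321, 200) [ 74  96 151] [120 151  94]
(345, 340) [  1 183 173] [ 49  54 173]
[308.08333861 193.52098429] [368.02923648 274.97180954]
board corner [556.61024694 -59.01495683  20.        ] [657.87397795 -63.38462755  20.        ]
red near edge [601.5  26.8  24. ]
red near edge [601.4  59.   24. ]
white [ 407.8 -128.8] [32.5 32.5 32.3 33. ]
green [ 414.6 -373.4] [32.5 32.5 31.9 32.6]
handle [ 10.  -64.1] 64.8 -1.416
handle [-10.  -63.4] 64.2 -1.728
```

```bash
sed -i 's/S>90)&(V>25)/S>65)\&(V>25)/; s/(S<75)&(V>60)/(S<50)\&(V>60)/' h.py
cat >> h.py <<'E'
BOX=np.array([518.5,321.]);BY=0.048
def boxpt(x,y): c,s=np.cos(BY),np.sin(BY); return BOX+[c*x-s*y,s*x+c*y]
def look_tin(col,g):
    env.reach((g[0]-5,g[1],350),down(np.pi)); env.hold(.15)
    return tin(snap("wrist"),col,(g[0],g[1],24),75)
def pick_place(c,yaw,slot,dy=0,dx=0,ztip=11):
    u=np.array([np.cos(yaw),np.sin(yaw)]); v=np.array([-u[1],u[0]])
    g=np.array(c)+u*dx+v*dy; q=down(np.pi+yaw)
    set_gripper(62); env.reach((*g,160),q); env.move_l((*g,ztip+80),rate=120)
    set_gripper(20); w=env.read_state()["width"]; print("width",w)
    env.move_l((*g,190),rate=200)
    P=boxpt(0,slot); q2=down(np.pi+BY)
    P=P+np.array([np.cos(BY),np.sin(BY)])*dx
    env.reach((*P,190),q2); env.move_l((*P,ztip+80+9),rate=150)
    print("touch",env.move_l((*P,ztip+80+4),rate=25,f_stop=4))
    set_gripper(56); env.move_l((*P,200),rate=250)
    print(env.read_state()["time_s"])
E
python3 - <<'E'
from h import *
import pickle
t=pickle.load(open("tins.pkl","rb"))
for c,g in (("green",(436,-13,24)),("blue",(534,58,24))): print(c,tin(t,c,g))
print("red", tin(snap("top"),"red",(655,42,24),25))
r=look_tin("green",(440,-14)); print(r)
E
```

```text
green [([439.6, -7.8], -0.057, 95, 32), ([439.5, -5.6], -0.059, 77, 26)]
blue [([531.3, 63.5], -0.213, 99, 33), ([529.4, 66.8], -0.213, 92, 26)]
red [([651.9, 40.6], -0.009, 92, 33), ([656.5, 43.6], -0.01, 70, 15)]
[([439.4, -8.0], -0.06, 95, 32), ([439.2, -5.7], -0.058, 76, 26)]
```

Run:
```python
from h import *
pick_place((439.5,-8),-.059,75,dy=4,dx=8,ztip=13)
r=look_tin("blue",(531,63)); print(r); c,y,a,b=r[0]
if abs(a-96)<7 and abs(b-34)<5: pick_place(c,y,0)
r=look_tin("red",(652,42)); print(r)
snap("wrist","red1")
```

```text
width 33.8627184431927
touch True
12.625
[([533.3, 63.4], -0.213, 95, 33), ([534.9, 65.9], -0.213, 82, 26)]
width 33.62151380638701
touch True
20.3833
[([658.9, 45.2], -0.002, 94, 33), ([663.0, 44.7], 0.097, 84, 24)]
```

View pics/red1.png

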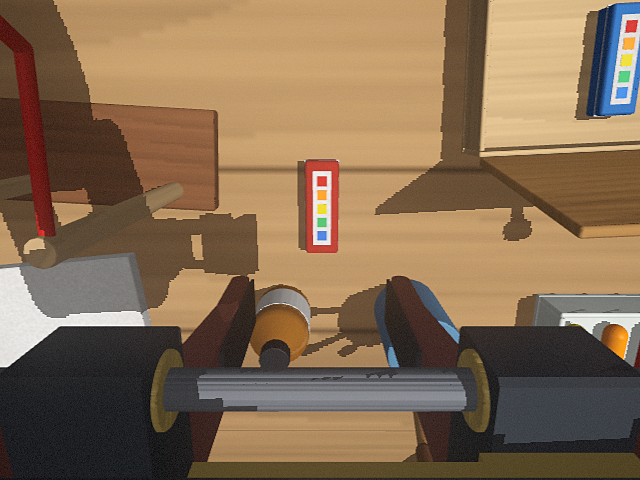

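The red tin lies straight at (322,206) with clear space around it, and the blue tin is in the box.

Run:
```python
from h import *
im,p,T=snap("wrist"); hsv=cv2.cvtColor(im,cv2.COLOR_BGR2HSV)
# body centre at z=24 from outline of top face: strip hull centre
for q in ((307,160),(338,160),(307,252),(338,252)): print(np.round(plane(p,T,q,24),1))
c=np.mean([plane(p,T,q,24)[:2] for q in ((307,160),(338,160),(307,252),(338,252))],0)
set_gripper(62); q=down(np.pi); env.move_l((*c,160),q); env.move_l((*c,91),rate=120); set_gripper(20); print(env.read_state()["width"])
env.move_l((*c,230)); env.move_l((500,c[1],230),rate=250)
P=boxpt(0,-75); env.reach((*P,190),down(np.pi+BY)); env.move_l((*P,100)); print(env.move_l((*P,95),rate=25,f_stop=4))
set_gripper(56); env.move_l((*P,200),rate=250)
env.reach((430,310,400),down(np.pi)); env.hold(.15); snap("wrist","box2"); snap("scene","scene2"); print(env.read_state()["time_s"])
```

```text
[610.4  29.8  24. ]
[610.3  60.3  24. ]
[705.3  29.1  24. ]
[705.3  61.5  24. ]
33.77241814854172
True
31.0083
```

View pics/box2.png

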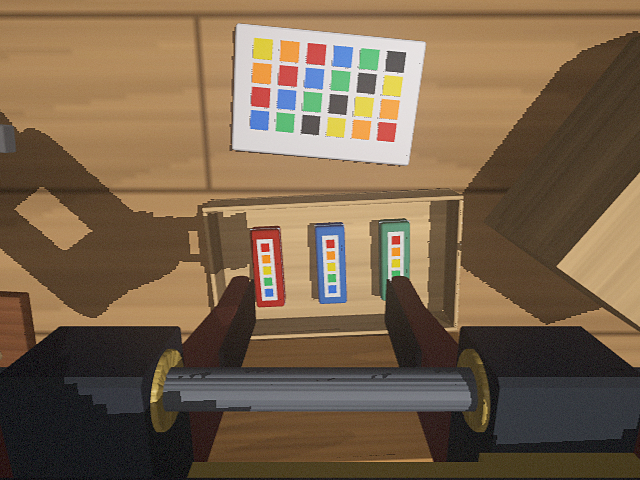

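View pics/scene2.png

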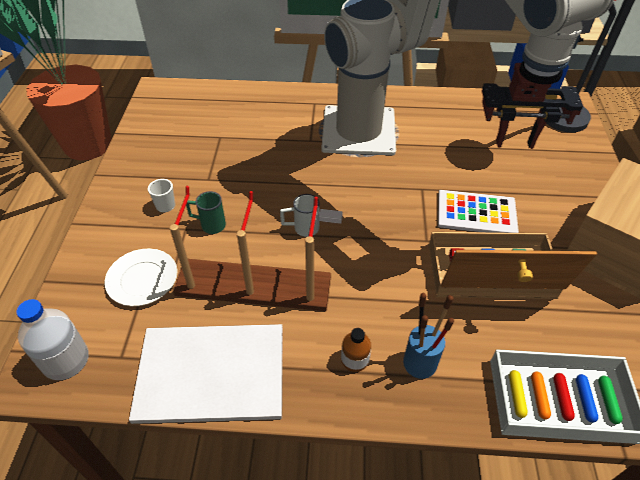

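The three tins lie flat, face up and apart in the box (red 267, blue 331, green 396 px), and the bystanders haven't moved. Next is the lid.

Run:
```python
from h import *
set_gripper(0)
q=down(np.pi+BY); ex=np.array([np.cos(BY),np.sin(BY)])
def tcp(th,r=138,gap=0):
    bx=80-r*np.cos(th)+8*np.sin(th)+10+gap; z=50.5+r*np.sin(th)+8*np.cos(th)
    return np.append(boxpt(bx,-60),z+80)
a=tcp(1.9,gap=15); print(a)
env.reach((*boxpt(-40,-60),330),q); env.move_l((a[0],a[1],330),rate=250); env.move_l(a,rate=250)
F=[]
for th in np.arange(1.75,-.01,-.125):
    env.move_l(tcp(th),rate=150); F.append(np.linalg.norm(env.read_state()["force"]))
print(np.round(F,1))
e=tcp(0); e[2]-=5; print(env.move_l(e,rate=20,f_stop=12), env.read_state()["tool_pos"],env.read_state()["force"])
e[2]=250; env.move_l(e,rate=250); env.reach((430,310,400),down(np.pi)); env.hold(.1); snap("wrist","lid"); snap("scene","scene3"); print(env.read_state()["time_s"])
import cv2; s=cv2.imread("pics/scene3.png"); cv2.imwrite("pics/lidz.png",np.hstack([cv2.resize(cv2.imread("pics/lid.png"),(400,300)),cv2.resize(s[200:350,400:600],(400,300))]))
```

```text
[678.38221352 268.61105917 258.50309557]
[0.7 1.7 1.2 1.4 0.5 0.7 0.6 1.3 0.9 0.5 0.6 0.8 0.6 1.  0.6]
True [473.9265467  258.9374035  138.71666107] [-2.18910255  0.10833835  9.74716472]
39.6333
```

View pics/lidz.png

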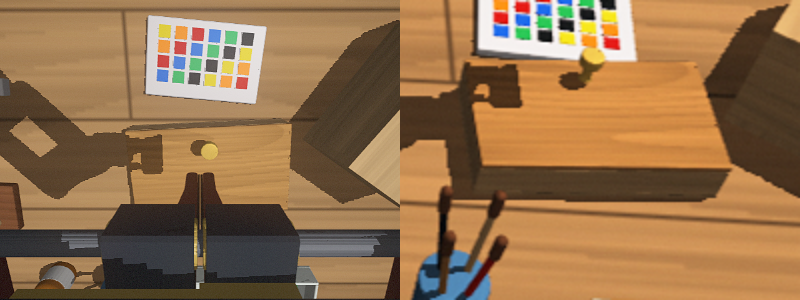

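The lid is shut flat: contact came at z = 58.7, against 58.5 expected. Before the mugs I'll measure the hooks.

```bash
cat >> h.py <<'E'
def hooks(r,z=220):
    im,p,T=r; H,S,V=cv2.split(cv2.cvtColor(im,cv2.COLOR_BGR2HSV))
    m=(((H<6)|(H>174))&(S>150)&(V>70)).astype(np.uint8)
    n,l,s,c=cv2.connectedComponentsWithStats(m)
    for i in range(1,n):
        if s[i,4]<120: continue
        w=np.array([plane(p,T,q[0],z)[:2] for q in cv2.findNonZero((l==i).astype(np.uint8))],np.float32)
        k=np.polyfit(w[:,0],w[:,1],1)
        print("red",s[i].tolist(),"x",w[:,0].min().round(1),w[:,0].max().round(1),"slope",k[0].round(3),"y@550",np.polyval(k,550).round(1),"n",len(w))
E
python3 - <<'E'
from h import *
for i,y in enumerate((-150,-380)):
    env.reach((520,y,560),down(np.pi/2)); env.hold(.15); r=snap("wrist","hk%d"%i); print(i); hooks(r)
print(env.read_state()["time_s"])
cv2.imwrite("pics/hk.png",np.hstack([cv2.resize(cv2.imread(f"pics/hk{i}.png"),(400,300)) for i in (0,1)]))
E
```

```text
0
red [329, 142, 103, 13, 769] x 530.5 633.6 slope -0.051 y@550 -99.2 n 769
red [607, 186, 33, 114, 793] x 840.1 878.6 slope -2.643 y@550 577.2 n 793
red [320, 272, 95, 12, 597] x 521.8 625.5 slope -0.047 y@550 -239.8 n 597
1
red [320, 41, 110, 19, 903] x 522.0 625.8 slope -0.067 y@550 -238.6 n 903
red [625, 137, 15, 65, 369] x 840.8 856.7 slope -2.49 y@550 376.4 n 369
red [312, 191, 100, 12, 704] x 513.9 617.6 slope -0.044 y@550 -379.9 n 704
42.75
```

View pics/hk.png

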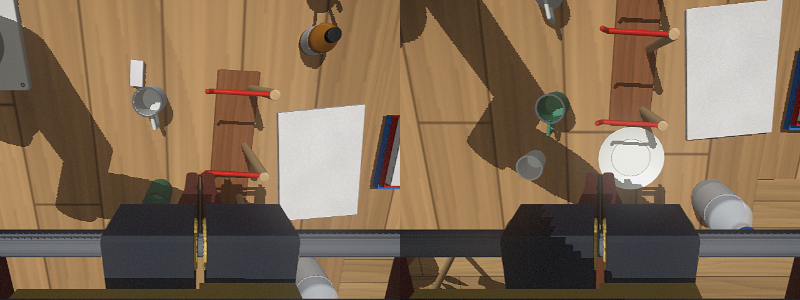

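The rods are at y −99.2 (hook2) and −379.9 (hook0) at x = 550, matching the board-corner estimate within about 1 mm. I'll hang the green mug on hook0 first.

```bash
cat >> h.py <<'E'
RY=-.047; EX=np.array([np.cos(RY),np.sin(RY)]); EY=np.array([-EX[1],EX[0]])
def hang(c,hang_ang,phi,hook,rx=0,depth=32):
    c=np.array(c); hook=np.array(hook); psi=phi+np.pi/2; dz=90-depth+80
    set_gripper(88); env.reach((*c,300),down(psi)); env.move_l((*c,dz),rate=130)
    set_gripper(50); print("width",env.read_state()["width"])
    env.move_l((*c,dz+184),rate=150)
    rot=(RY-np.pi/2)-hang_ang; q=down(psi+rot); u=184
    S=hook+45*EY-95*EX; E=hook+45*EY+rx*EX
    env.reach((*S,dz+u),q); env.hold(.2); snap("scene","pre_%d"%hook[1])
    if env.move_l((*E,dz+u),rate=60,f_stop=5): print("BLOCKED",env.read_state()["tool_pos"]); return
    print("rest",env.move_l((*E,dz+156),rate=25,f_stop=1.5),env.read_state()["tool_pos"]-[*E,dz],env.read_state()["force"])
    snap("scene","rest_%d"%hook[1])
E
python3 - <<'E'
from h import *
hang((414.6,-373.4),-1.728,np.radians(33),(571,-380.8))
print(env.read_state()["time_s"])
a,b=[cv2.imread(f"pics/{n}_-380.png")[100:320,120:340] for n in ("pre","rest")]
cv2.imwrite("pics/hg.png",cv2.resize(np.hstack([a,b]),(800,400)))
E
```

```text
width 64.0419882745547
rest True [-1.44176963e-01  9.55187493e-02  1.56003518e+02] [-0.04856746 -0.34737468  3.50615627]
51.975
```

View pics/hg.png

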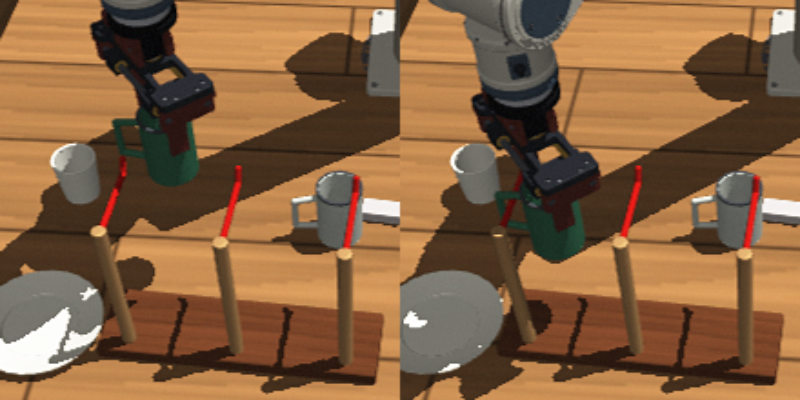

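The red rod passes through the green mug's loop and the rod is taking load, so I'll release.

Run:
```python
from h import *
set_gripper(88); env.hold(.5)
P=env.read_state()["tool_pos"]; env.move_l((P[0],P[1],420),rate=150)
hang((407.8,-128.8),-1.416,np.radians(-5),(583,-100.7))
print(env.read_state()["time_s"])
a,b=[cv2.imread(f"pics/{n}_-100.png")[100:320,120:340] for n in ("pre","rest")]
cv2.imwrite("pics/hw.png",cv2.resize(np.hstack([a,b]),(800,400)))
```

```text
width 64.32446022461968
rest True [-1.49939279e-01  7.40122595e-02  1.55805411e+02] [0.8378766  0.42220513 2.40595562]
62.2917
```

View pics/hw.png

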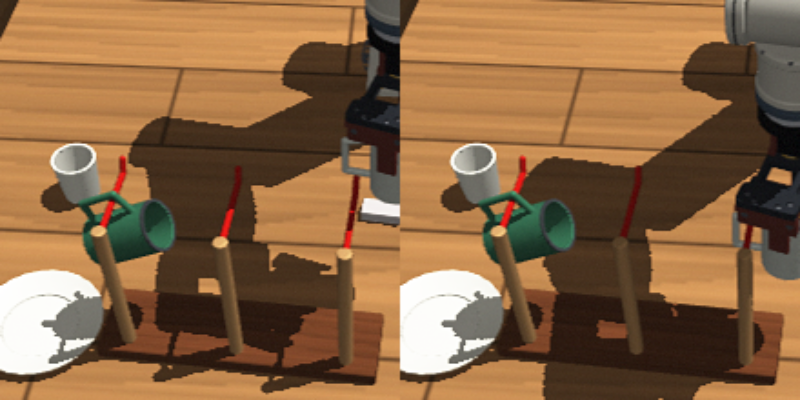

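The green mug hangs on hook0. The white mug's loop is over hook2's rod and resting on it, so I'll release it and check the result.

Run:
```python
from h import *
set_gripper(88); env.hold(.5)
P=env.read_state()["tool_pos"]; env.move_l((P[0],P[1],420),rate=150)
env.reach((300,-50+300,420),down(np.pi)); env.hold(8)
snap("scene","fin"); print(env.read_state()["time_s"])
```

```text
73.9583
```

View pics/fin.png

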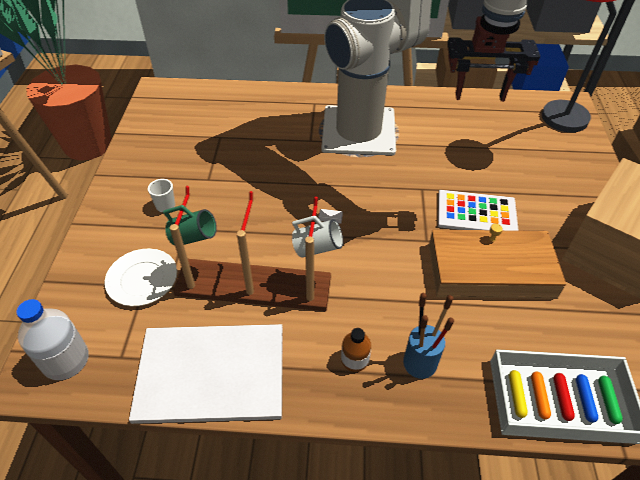

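The green mug (190,226) and white mug (317,233) both hang on their hooks, the lid is shut and the bystanders are in place.

```bash
python3 -c "
from station import *
print(workorder.sign_off())"
```

```text
the job is handed in; nothing more can be done
None
```

The job is handed in at about 74 s: all three tins (red, blue, green) lie flat in the box, the lid is shut, and the green and white mugs hang on hooks 0 and 2, with nothing else on the table moved.

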